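# Set the varnish spray gun's pattern knob and prove its trigger

### The job

The varnish spray gun lies on its side in the sloping cradle. Turn its pointer knob counter-clockwise (seen from above the knob) until the knob's pointed nose lines up with the raised mark on the ring beneath it, and let go of the knob; then squeeze the trigger fully back against the handle to its stop, hold it a moment and release it. Leave the mark ring and the things standing around as they are.

Things in the scene. Friction and masses are not known exactly. Their poses are not given: they have to be found in the camera images.
- gun: Aluminium spray gun on its side, fixed on a sloping board that leans 20 degrees towards the gun's -x (away from the robot). Origin: centre of the board's top face; z square out of the board (axis of knob and trigger), y to the nozzle, x up the slope. Barrel 32 mm thick along y at x 45, z 34 mm. Handle from the barrel to x -100, y -58 to -30, z 19 to 49 mm; 19 mm free below it
- fan_knob (a joint): angle of the black pointer knob in rad about the gun's z: 0 when its nose points along the gun's +x, growing counter-clockwise seen from above; stops at 0 and 4.2; stiff enough to stay where left (0.06 N m)
- knob_grip (a point): on the knob's axis, mid bar, at the height to grip (gun x 45, y 25, z 86 mm). x axis points to the nose, z along the axis. Black knob: 36 mm disc with an upright bar on it, 14 mm wide, 40 mm long, 32 mm tall; bar top 7 mm above this point, disc top 23 mm below. One end of the bar is pointed (the nose, pale line on top), the other square
- knob_tip (a point): point under the tip of the knob's nose, 22 mm from the axis; it turns with the knob
- index_ring (a joint): angle of the raised mark in rad, same zero and sense as fan_knob: the knob is set when both joints read the same. The ring is very stiff and is not to be turned
- index_mark (a point): the place where knob_tip comes to lie when the knob is set: 22 mm from the axis, beside the small pale raised mark (10 x 5 mm) at the rim of the dark 66 mm ring under the knob
- trigger (a joint): trigger angle in rad: 0 released, 0.2 fully squeezed (stop); sprung, about 4 N at first and 10 N at the stop, at trigger_front
- trigger_front (a point): middle of the front (+y) face of the steel trigger, 70 mm from its hinge, gun x -35, y +2, z 34 mm when released; moves 14 mm towards -y to the stop. The trigger is a flat bar 8 mm thick (y), 24 mm wide (z 22 to 46 mm), 100 mm long, hinged about the gun's z at the barrel
- grip_back (a point): point on the back (-y) face of the fixed handle, across from trigger_front: the two are 60 mm apart released, 46 mm squeezed. Free space on both outer sides
- bottle: amber bottle, 50 mm diameter, 110 mm tall, standing beside the cradle; origin at the centre of its underside. Not to be disturbed
- cup: white cup, 76 mm diameter at the rim, 95 mm tall, standing beside the cradle; origin at the centre of its underside. Not to be disturbed
- figure: turned wooden figure, 52 mm diameter, 150 mm tall, standing beside the cradle; origin at the centre of its underside. Not to be disturbed

How it is judged:
On the way, in this order (a step that is already met when the one before it is completed fails the run):
1. the knob's nose is lined up with the mark (within about 8 degrees) and the knob is let go (distance between knob_tip and index_mark below 0.003 m and contact force between each of the arm, the fingers and gun below 0.2 N), for 0.2 s.
2. the trigger is squeezed to its stop and held for 0.3 s (value of joint trigger above 0.17 rad), for 0.3 s.
At the end, for the whole second after the job is handed in: the knob's nose still points at the mark (knob_tip within 3 mm of index_mark, about 8 degrees) and the trigger is released (below 0.02 rad) (distance between knob_tip and index_mark below 0.003 m and value of joint trigger below 0.02 rad); the robot touches nothing.
It fails at once if the mark ring is turned (mark moved over 3 mm) (distance of index_mark from where it was at the start of the episode above 0.003 m).
It fails at once if the bottle, cup or figure is pushed more than 30 mm or tipped (distance of any of bottle, cup, figure from where it was at the start of the episode above 0.03 m or angle between any of bottle, cup, figure's own z axis and vertical above 0.4 rad).
It also fails if it takes over 64 s, if anything falls off the work surface, if the arm or the gripper's body presses on something with over 40 N, if the wrist force passes 120 N, or if a joint passes its speed limit or range.

### The arm

A 7-joint arm with a two-finger parallel gripper is mounted at the origin on the work surface. World frame = base frame: x ahead of the robot, y to its left, z up, the work surface at z = 0. Lengths are in m, angles in rad, forces in N, time in s.
With the tool pointing down it reaches from about 0.4 to 0.75 m from the base axis. Payload 19.5 kg.
Tool frame: the origin (TCP) lies at the centre of the arm's flange, where the gripper is bolted on; the fingertips stand 173 mm ahead of it and the grasp point (between the pads) lies 155 mm ahead of it (bot.tcp_to_tips is the distance from the TCP to the fingertips, in m); z points along the fingers, y is the line along which they close (so a half turn about z gives the same grasp; the last joint's range is limited). The gripper opens to 85 mm and grips with 20 to 120 N. Pads are 22 mm wide; open, the fingers measure 114 mm over their backs; the gripper's body (76 mm by 85 mm) begins 54 mm behind the grasp point. The pads swing forward as they close: fully open they stand 13 mm farther back than shut.
Start: joints at [1.103, 0.707, -0.028, 1.485, 0.022, 0.951, -0.075], TCP at [0.238, -0.524, 0.405] pointing down, gripper open.
Joint ranges: [-2.71, 2.71], [-0.32, 2.16], [-1.57, 1.52], [0, 2.45], [-1.46, 4.6], [0, 2.02], [-2.83, 2.83]. Speed limits (rad/s): [1.89, 1.89, 2.57, 2.57, 3.01, 3.01, 3.01].

### API

Orientations are given as a unit quaternion [x, y, z, w].
In Python, from cell import bot, gripper_to, planner, vision, status gives the robot as it stands. Calls block until the motion is done:
- bot.move_to(position, orientation): joint-space move of the TCP to a pose.
- bot.line_to(position, speed=0.15, rot=None): straight line of the TCP; rot=None keeps the orientation; speed is the mean speed in m/s.
- bot.movej(angles): joint-space move.
- gripper_to(opening, effort=None): finger opening in m; effort is the grip in N (None keeps the last); returns when the fingers have stopped.
- bot.wait(seconds).
- planner.ik(position, orientation): joint angles nearest the present ones, or None.
- vision.capture(name): name is "scene" or "top" or "wrist"; returns (picture, depth): 420x560x3 uint8, red, green, blue; 420x560 float32, m along the optical axis (not along the pixel's ray), 0 where there is no reading.
- vision.camera_info(name): a dict with "mtx" (3x3 intrinsics, pixels), "cam_to_world" (4x4, takes a point from camera to world coordinates). Camera axes: x right, y down, z forward; pixel columns grow to the right and rows downward; lengths in m; the calibration is good to about 2 mm. A picture is of the moment at which its call begins: read the wrist's pose just before it. camera_info takes no time and is no camera call; for the wrist camera it gives the pose at the moment of the call.
A pose or a line that the arm cannot do raises bot.MotionError and nothing moves.
- bot.finish_job(): hands the job in; it is judged then, once.
Trained networks look in the newest picture that a camera, given by its name, has taken for a name from the list of things; names that differ only in an ending like _2 or _b are one class to them, and where a whole thing is asked for, a point or a joint stands for the part that bears it (a point fixed in the world has none). Each returns a list of dicts, best first, with "score" (0 to 1); they miss things now and then, are a little off and sometimes report something else, mostly with a low value. They report only what shows in the picture. A call takes as long as a camera call.
- vision.regions_of(camera, target): "pixels" (420x560 bool, what is visible of it) and "bbox" ([centre column, centre row, width, height] in pixels, round what is visible of it).
Readings, each from a call of its own:
- status.read_t(): time.
- status.read_q(): joint angles.
- status.read_qvel(): joint speeds.
- status.read_joint_efforts(): joint torques, N m.
- status.read_ee_pos(): TCP position.
- status.read_tcp_rot(): TCP orientation.
- status.read_contact_force(): force on the tool from outside, world axes, zero at the start.
- status.read_torque(): the same for the moment, N m.
- status.read_grip_width(): finger opening in m.
- status.read_grasp_force(): force on a finger pad.
Only numpy, scipy, OpenCV 4.12 (cv2) and the standard library are available. Lean on these libraries where they do the work, as an engineer would, in place of code of your own. Each camera call takes 0.05 s, during which the arm holds its last target. There are 200 camera calls.

## Working session

There is one attempt and no reset: what is moved stays moved. The work goes in short steps, each a Python script; the robot and the scene stay as the last script left them, time stands still between calls to the robot, and variables do not carry over. Pictures are saved under pics/ and viewed, at most 10 in all, crops included, and the job is handed in when it is done.

```bash
ls; mkdir -p pics
cat > h.py <<'E'
import numpy as np, cv2
from cell import bot, gripper_to, planner, vision, status
from scipy.spatial.transform import Rotation as R
def cap(n,f=None):
    im,d=vision.capture(n)
    if f: cv2.imwrite('pics/'+f,im[:,:,::-1])
    i=vision.camera_info(n); return im,d,np.array(i['mtx']),np.array(i['cam_to_world'])
def cloud(d,K,T):
    v,u=np.mgrid[:d.shape[0],:d.shape[1]]
    p=np.stack([(u-K[0,2])/K[0,0]*d,(v-K[1,2])/K[1,1]*d,d],-1)
    return p@T[:3,:3].T+T[:3,3]
E
python3 - <<'E'
from h import *
for n in ['scene','top']:
    im,d,K,T=cap(n,n+'0.png'); P=cloud(d,K,T)
    print(n,T[:3,3].round(3),T[:3,2].round(2),K[0,0])
    for t in ['gun','fan_knob','index_ring','trigger','bottle','cup','figure']:
        for r in vision.regions_of(n,t)[:2]:
            m=r['pixels']&(d>0)
            print(t,round(r['score'],2),np.round(r['bbox']),m.sum(),np.median(P[m],0).round(3),P[m].min(0).round(3),P[m].max(0).round(3))
print(status.read_t(),status.read_ee_pos(),status.read_tcp_rot())
a=cv2.imread('pics/scene0.png');b=cv2.imread('pics/top0.png')
E
```

```text
pics
scene [1.179 0.392 1.112] [-0.48 -0.31 -0.82] 502.0980398270925
gun 0.95 [258. 174.  63.  80.] 2103 [ 0.508 -0.068  0.109] [ 0.403 -0.175  0.028] [0.638 0.005 0.172]
fan_knob 0.51 [258. 141.  13.  17.] 190 [ 0.484 -0.098  0.152] [ 0.45  -0.122  0.124] [ 0.502 -0.082  0.172]
index_ring 0.84 [257. 148.  27.  24.] 287 [ 0.48  -0.092  0.128] [ 0.406 -0.156  0.074] [ 0.505 -0.068  0.144]
index_ring 0.69 [267. 255.  20.  45.] 701 [0.716 0.08  0.073] [ 0.633  0.045 -0.001] [0.731 0.098 0.155]
trigger 0.63 [246. 173.  36.  28.] 292 [ 0.533 -0.093  0.091] [ 0.475 -0.129  0.043] [ 0.58  -0.071  0.121]
bottle 0.7 [319. 241.  16.  36.] 530 [0.603 0.156 0.071] [0.573 0.13  0.002] [0.615 0.175 0.116]
cup 0.91 [176. 144.  29.  42.] 903 [ 0.534 -0.329  0.067] [ 0.493 -0.372  0.001] [ 0.569 -0.293  0.101]
figure 0.81 [265. 257.  22.  45.] 747 [0.716 0.079 0.068] [ 0.631  0.014 -0.003] [0.731 0.098 0.155]
top [0.536 0.05  0.885] [ 0.09  0.01 -1.  ] 391.1528536771307
gun 0.58 [339. 240.  84.  97.] 3179 [ 0.494 -0.07   0.119] [ 0.434 -0.163 -0.003] [0.635 0.005 0.172]
fan_knob 0.77 [359. 267.  22.  24.] 364 [ 0.477 -0.098  0.157] [ 0.458 -0.126  0.121] [ 0.501 -0.082  0.172]
index_ring 0.88 [357. 271.  33.  33.] 592 [ 0.468 -0.093  0.132] [ 0.441 -0.146  0.058] [ 0.503 -0.067  0.171]
trigger 0.61 [264. 161.  21.  30.] 571 [0.693 0.071 0.108] [ 0.679  0.047 -0.004] [0.726 0.1   0.152]
trigger 0.58 [348. 237.  14.  45.] 211 [ 0.538 -0.092  0.095] [ 0.493 -0.11   0.042] [ 0.578 -0.072  0.118]
bottle 0.9 [231. 215.  21.  23.] 481 [0.586 0.145 0.078] [ 0.564  0.126 -0.   ] [0.617 0.183 0.113]
cup 0.91 [463. 239.  54.  36.] 1519 [ 0.53  -0.348  0.059] [ 0.494 -0.421 -0.002] [ 0.57  -0.295  0.099]
figure 0.87 [266. 161.  21.  36.] 551 [0.694 0.071 0.109] [ 0.679  0.047 -0.003] [0.724 0.097 0.152]
0.8 [ 0.23749586 -0.5236514   0.40467008] [ 9.77422264e-01  2.11295326e-01 -2.50714588e-05 -4.78047049e-05]
```

View pics/top0.png

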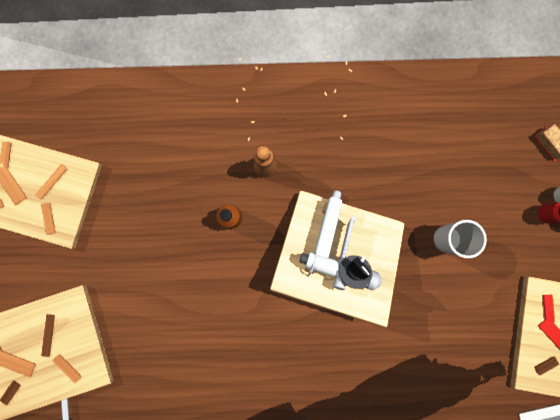

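View pics/scene0.png

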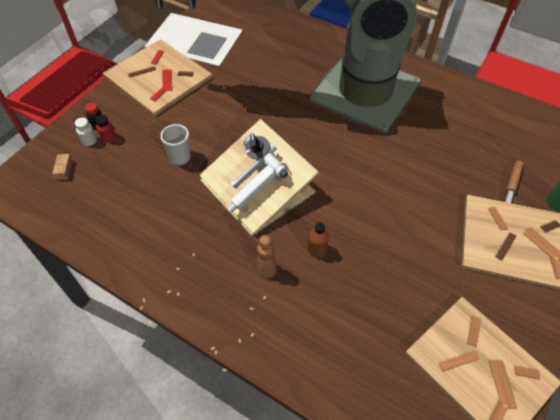

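```bash
cat > frame.py <<'E'
from h import *
pts=[]
for n in ['top','scene']:
    im,d,K,T=cap(n); P=cloud(d,K,T)
    hsv=cv2.cvtColor(im,cv2.COLOR_RGB2HSV)
    m=(d>0)&(np.abs(P[...,0]-.51)<.16)&(np.abs(P[...,1]+.09)<.18)&(P[...,2]>.012)
    p=P[m]; rng=np.random.default_rng(0); best=None;bc=0
    for _ in range(800):
        a=p[rng.choice(len(p),3,False)]; nn=np.cross(a[1]-a[0],a[2]-a[0]); l=np.linalg.norm(nn)
        if l<1e-5: continue
        nn/=l; nn*=np.sign(nn[2])
        if not .85<nn[2]<.985: continue
        c=(np.abs((p-a[0])@nn)<.003).sum()
        if c>bc: bc=c;best=(nn,a[0])
    nn,a=best
    for _ in range(5):
        q=p[np.abs((p-a)@nn)<.003]; a=q.mean(0); nn=np.linalg.svd(q-a,full_matrices=False)[2][2]; nn*=np.sign(nn[2])
    up=np.array([0,0,1.])-nn[2]*nn; x=up/np.linalg.norm(up); y=np.cross(nn,x)
    Rg=np.c_[x,y,nn]; l=(q-a)@Rg
    lo,hi=np.percentile(l[:,:2],[.5,99.5],axis=0); c=a+Rg[:,:2]@((lo+hi)/2)
    print(n,bc,np.degrees(np.arccos(nn[2])),'yaw x',np.degrees(np.arctan2(x[1],x[0])),'size',hi-lo,'c',c)
    # in-plane rectangle
    r=cv2.minAreaRect((l[:,:2]*1000).astype(np.float32)); print(r)
    pts.append((Rg,c))
    # knob top: points in gun frame
    g=(P-c)@Rg; k=m&(np.abs(g[...,0]-.045)<.03)&(np.abs(g[...,1]-.025)<.03)&(g[...,2]>.08)
    print('knob pts',g[k].mean(0),g[k].max(0),k.sum())
np.savez('g.npz',R=pts[0][0],c=pts[0][1])
E
python3 frame.py
python3 - <<'E'
from h import *
f=np.load('g.npz');Rg,c=f['R'],f['c']
t=c+Rg@[0.01,0,.34]
for yaw in range(0,360,15):
    Rt=Rg@R.from_euler('z',yaw,degrees=True).as_matrix()@np.diag([1,-1,-1.])
    q=planner.ik(list(t),list(R.from_matrix(Rt).as_quat())); print(yaw,None if q is None else np.round(q,2))
T=np.array(vision.camera_info('wrist')['cam_to_world']);Rt=R.from_quat(status.read_tcp_rot()).as_matrix()
print('cam in tcp',Rt.T@(T[:3,3]-status.read_ee_pos()),Rt.T@T[:3,:3],vision.camera_info('wrist')['mtx'])
E
```

```text
top 8790 19.926475744165963 yaw x 161.09207859581457 size [0.22787985 0.23770463] c [ 0.5032347  -0.08287016  0.06242559]
((-8.659614562988281, -1.0767669677734375), (240.06878662109375, 231.53662109375), 89.97945404052734)
knob pts [0.04668372 0.02454398 0.09087441] [0.05860804 0.04332598 0.09617624] 201
scene 3806 20.00194730081976 yaw x 161.59875379126512 size [0.22789539 0.23894753] c [ 0.50420847 -0.08363005  0.06347797]
((4.030143737792969, 9.662925720214844), (244.39767456054688, 229.9940948486328), 89.57408905029297)
knob pts [0.04489567 0.0233762  0.09122688] [0.05869153 0.0423465  0.09754471] 92
0 [ 0.42  0.95 -0.71  1.15  0.4   1.54  1.02]
15 [ 0.45  0.96 -0.79  1.15  0.46  1.56  1.24]
30 [ 0.47  0.98 -0.87  1.15  0.51  1.59  1.46]
45 [ 0.58  1.13 -1.35  1.14  0.82  1.79  1.48]
60 [ 0.58  1.13 -1.35  1.14  0.82  1.79  1.75]
75 [ 0.58  1.13 -1.35  1.14  0.82  1.79  2.01]
90 [-0.16  1.03  0.9   1.17 -0.65  1.6  -2.79]
105 [-0.13  0.99  0.77  1.17 -0.57  1.56 -2.6 ]
120 [-0.1   0.97  0.69  1.17 -0.51  1.53 -2.39]
135 [-0.07  0.95  0.58  1.17 -0.44  1.51 -2.18]
150 [-0.03  0.9
[... 283 characters left out ...]
  0.88 -0.03  1.16 -0.04  1.44 -0.7 ]
255 [ 0.19  0.88 -0.1   1.16  0.    1.45 -0.48]
270 [ 0.22  0.88 -0.17  1.16  0.05  1.45 -0.25]
285 [ 0.25  0.89 -0.24  1.16  0.1   1.45 -0.03]
300 [ 0.29  0.89 -0.33  1.15  0.16  1.46  0.18]
315 [ 0.32  0.9  -0.42  1.15  0.22  1.48  0.39]
330 [ 0.35  0.91 -0.51  1.15  0.27  1.49  0.6 ]
345 [ 0.39  0.93 -0.62  1.15  0.34  1.51  0.81]
cam in tcp [0.06542674 0.0004369  0.03097504] [[-8.96528922e-04 -9.65432451e-01 -2.60651835e-01]
 [ 9.99999592e-01 -8.95409577e-04 -1.23041886e-04]
 [-1.14601520e-04 -2.60651839e-01  9.65432859e-01]] [[347.10935603   0.         281.5949133 ]
 [  0.         347.10935603 211.57040796]
 [  0.           0.           1.        ]]
```

```bash
cat >> h.py <<'E'
import os
if os.path.exists('g.npz'):
    f=np.load('g.npz');Rg,c=f['R'],f['c']
def rot(yaw): return Rg@R.from_euler('z',yaw,degrees=True).as_matrix()@np.diag([1,-1,-1.])
def pose(g,yaw): return list(c+Rg@np.array(g)), list(R.from_matrix(rot(yaw)).as_quat())
E
cat > look.py <<'E'
from h import *
import sys
def look(tag):
    im,d,K,T=cap('wrist',f'{tag}.png'); g=(cloud(d,K,T)-c)@Rg
    # orthorectified views in gun frame at z: 2 px/mm... knob top 93 mm and ring
    for z,nm in [(.093,'top'),(.063,'disc')]:
        N=300; s=.0003; jj,ii=np.mgrid[:N,:N]
        # image: right=+x gun? use up=+x, left=+y
        G=np.stack([.045+(N/2-jj)*s,.025+(N/2-ii)*s,np.full((N,N),z)],-1)
        p=((G@Rg.T+c)-T[:3,3])@T[:3,:3]; uv=p@K.T; uv=(uv[...,:2]/uv[...,2:]).astype(np.float32)
        cv2.imwrite(f'pics/{tag}_{nm}.png',cv2.remap(im[:,:,::-1],uv,None,cv2.INTER_LINEAR))
    a=cv2.imread(f'pics/{tag}_top.png');b=cv2.imread(f'pics/{tag}_disc.png')
    cv2.imwrite(f'pics/{tag}_o.png',np.hstack([a,b]))
    k=(d>0)&(np.hypot(g[...,0]-.045,g[...,1]-.025)<.03)&(g[...,2]>.085)
    q=g[k]; m=q[:,:2].mean(0); U=np.linalg.svd(q[:,:2]-m,full_matrices=False)[2]
    print(tag,'bar top',m,np.median(q[:,2]),'axis deg',np.degrees(np.arctan2(U[0,1],U[0,0])),'ext',np.ptp((q[:,:2]-m)@U.T,0))
    for t in ['index_mark','fan_knob','trigger','index_ring']:
        for r in vision.regions_of('wrist',t)[:1]:
            mm=r['pixels']&(d>0); print(t,round(r['score'],2),np.round(r['bbox']),np.median(g[mm],0).round(4),np.percentile(g[mm],2,axis=0).round(3),np.percentile(g[mm],98,axis=0).round(3))
E
python3 - <<'E'
from look import *
bot.move_to(*pose([.045,.025,.37],255)); print(status.read_t()); look('w1')
bot.move_to(*pose([.0,.025,.37],255)); look('w2'); print(status.read_t())
a=cv2.imread('pics/w1_o.png');b=cv2.imread('pics/w2_o.png');cv2.imwrite('pics/w12.png',cv2.resize(np.vstack([a,b]),(600,600)))
E
```

```text
2.7167
w1 bar top [0.04207066 0.01366741] 0.28218122655233213 axis deg -15.140812313037703 ext [0.05343494 0.04093434]
index_mark 0.71 [281. 195.  80.  82.] [0.0412 0.0206 0.0543] [ 0.014 -0.005  0.048] [0.076 0.057 0.06 ]
trigger 0.92 [345. 146. 126.  34.] [-0.0202 -0.002   0.0446] [-0.066 -0.006  0.029] [0.033 0.003 0.048]
index_ring 0.97 [283. 196.  75.  75.] [0.0409 0.0199 0.0544] [ 0.015 -0.004  0.053] [0.075 0.056 0.059]
w2 bar top [0.04783256 0.00814643] 0.26175997182719396 axis deg 19.754057627050855 ext [0.04975229 0.04472316]
index_mark 0.94 [229. 214.  76.  82.] [0.0392 0.0192 0.0549] [ 0.015 -0.004  0.053] [0.075 0.055 0.058]
fan_knob 0.71 [231. 223.  41.  60.] [0.0427 0.0244 0.091 ] [0.03  0.009 0.061] [0.061 0.042 0.094]
trigger 0.91 [291. 162. 130.  35.] [-0.0182 -0.0021  0.0452] [-0.066 -0.007  0.025] [0.035 0.005 0.049]
index_ring 0.97 [232. 213.  74.  79.] [0.04   0.019  0.0549] [ 0.015 -0.004  0.053] [0.076 0.056 0.058]
3.5417
```

View pics/w12.png

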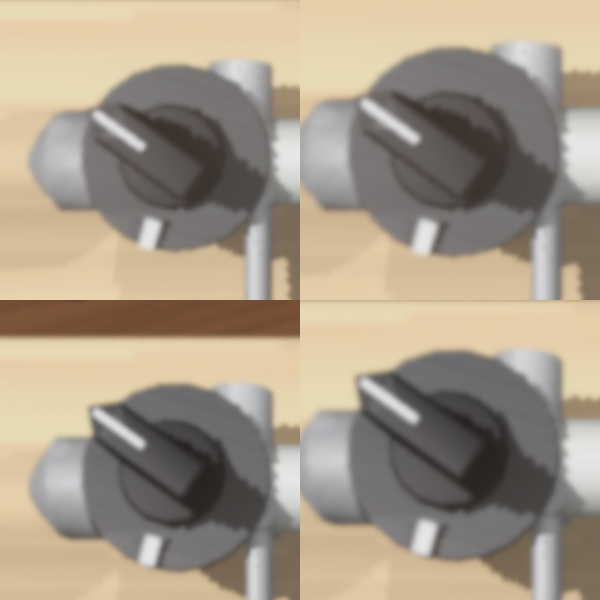

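View pics/w2.png

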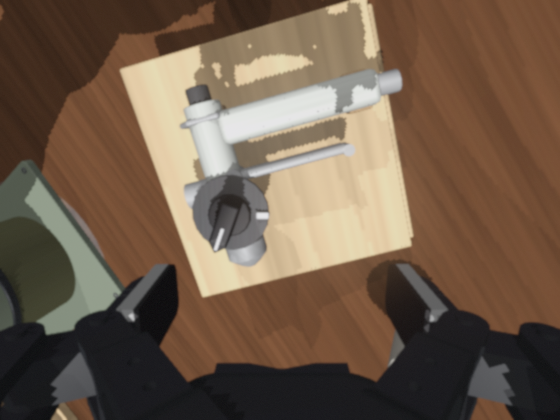

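The board is at the lower right of the arm. The nose (pale line, about (218,240) in w2) points up-left in the rectified view, at roughly 55°. The mark at (262,215) sits near 180°. I'll now measure both angles precisely.

```bash
cat > meas.py <<'E'
from h import *
def meas(tag=None):
    im,d,K,T=cap('wrist',tag); g=(cloud(d,K,T)-c)@Rg
    hsv=cv2.cvtColor(im,cv2.COLOR_RGB2HSV)
    v,u=np.mgrid[:420,:560]; ray=np.stack([(u-K[0,2])/K[0,0],(v-K[1,2])/K[1,1],np.ones(u.shape)],-1)@T[:3,:3].T@Rg
    o=(T[:3,3]-c)@Rg
    at=lambda z:(o+ray*((z-o[2])/ray[...,2])[...,None])[...,:2]-[.045,.025]
    br=(hsv[...,2]>150)&(hsv[...,1]<60)
    out={}
    for nm,z,lo,hi,zr in [('nose',.093,0,.024,(.075,.1)),('mark',.058,.0225,.0325,(.05,.063))]:
        p=at(z); r=np.hypot(*np.moveaxis(p,-1,0)); m=br&(r>lo)&(r<hi)&(g[...,2]>zr[0])&(g[...,2]<zr[1])
        n,lab,st,_=cv2.connectedComponentsWithStats(m.astype(np.uint8))
        for i in range(1,n):
            if st[i,4]<12: continue
            q=p[lab==i]; mu=q.mean(0); U=np.linalg.svd(q-mu,full_matrices=False)[2]; U0=U[0]*np.sign(U[0]@mu)
            print(nm,st[i,4],'mean mm',(mu*1e3).round(1),'polar',np.degrees(np.arctan2(mu[1],mu[0])).round(1),'axis',np.degrees(np.arctan2(U0[1],U0[0])).round(1),'ext',(np.ptp((q-mu)@U.T,axis=0)*1e3).round(1),'z',np.median(g[lab==i][:,2]).round(4))
    rr=vision.regions_of('wrist','index_ring')
    if rr:
        # outer rim from pixels at ring plane + circle fit
        cs=max(cv2.findContours((rr[0]['pixels']).astype(np.uint8),cv2.RETR_EXTERNAL,cv2.CHAIN_APPROX_NONE)[0],key=len)[:,0]
        p=at(.055)[cs[:,1],cs[:,0]]; print('ring circle',np.array(cv2.minEnclosingCircle((p*1e3).astype(np.float32))[0]).round(1),cv2.minEnclosingCircle((p*1e3).astype(np.float32))[1])
E
python3 - <<'E'
from meas import *
meas()
bot.move_to(*pose([.045,-.01,.35],255)); meas()
bot.move_to(*pose([.04,.03,.33],235)); meas('w4.png'); print(status.read_t())
E
```

```text
nose 116 mean mm [ 6.5 10.4] polar 58.1 axis 53.3 ext [19.8  5. ] z 0.0927
mark 86 mean mm [-25.9   9.2] polar 160.5 axis 159.7 ext [9.8 7. ] z 0.0581
mark 18 mean mm [28.5 11.6] polar 22.1 axis 109.5 ext [15.3  1.3] z 0.0542
ring circle [-0.2 -0. ] 33.37006378173828
nose 111 mean mm [ 5.6 10.7] polar 62.5 axis 53.3 ext [19.2  4.3] z 0.0927
mark 48 mean mm [28.4  6.3] polar 12.5 axis 101.3 ext [37.   6.3] z 0.0543
mark 80 mean mm [-26.2   9.9] polar 159.3 axis 164.6 ext [8.9 6. ] z 0.058
ring circle [-0.7  0.9] 33.18621063232422
nose 158 mean mm [6.5 9.2] polar 55.0 axis 56.2 ext [20.1  7. ] z 0.093
mark 123 mean mm [-26.3   8.2] polar 162.6 axis 162.6 ext [9.9 7.7] z 0.0584
mark 29 mean mm [-1.8 31.6] polar 93.2 axis -177.6 ext [15.   1.4] z 0.0516
mark 15 mean mm [27.3 14.7] polar 28.4 axis -60.9 ext [10.6  1.2] z 0.0544
ring circle [-0.6 -0. ] 33.22892761230469
4.5417
```

Two places agree: the nose is at about 55° and the mark at about 161°, so the knob turns +106°.

Run:
```python
from h import *
gripper_to(.05,40)
bot.move_to(*pose([.045,.025,.30],235))
bot.line_to(pose([.045,.025,.241],235)[0],speed=.06)
print('F',np.round(status.read_contact_force(),1))
gripper_to(0.0,40)
print('w',status.read_grip_width(),status.read_grasp_force(),'F',np.round(status.read_contact_force(),1),status.read_t())
for y in np.append(np.arange(245,341,8),341):
    p,q=pose([.045,.025,.241],y)
    a=planner.ik(p,q)
    if a is None or np.abs(np.array(a)-status.read_q()).max()>.6: print('jump',y,a); break
    bot.movej(a)
print(y,'w',status.read_grip_width(),'F',np.round(status.read_contact_force(),1),status.read_torque(),status.read_t())
gripper_to(.05)
bot.line_to(pose([.045,.025,.33],y)[0],speed=.12)
from meas import meas
bot.move_to(*pose([.02,.025,.34],300)); meas('w5.png'); print(status.read_t())
bot.move_to(*pose([.045,.0,.34],270)); meas('w6.png'); print(status.read_t())
```

```text
F [-0.3 -0.1 -0.1]
w 0.013310429169015434 40.65279543399811 F [ 2.3 -2.9  3.7] 6.775
341 w 0.013474003289416857 F [-4.1 -3.1 17.2] [-0.46032924  1.69798392  0.39108701] 10.0333
nose 135 mean mm [-9.3  4.9] polar 152.1 axis 160.6 ext [18.2  3.3] z 0.0928
mark 34 mean mm [31.3  0. ] polar 0.1 axis -89.4 ext [22.3  2.7] z 0.0546
mark 110 mean mm [-25.9   9.3] polar 160.2 axis 160.4 ext [10.   7.7] z 0.0581
ring circle [0.8 1.5] 33.011966705322266
12.0917
nose 130 mean mm [-9.5  5. ] polar 152.2 axis 160.3 ext [19.   3.4] z 0.0926
mark 14 mean mm [30.8 -7.9] polar -14.4 axis 74.6 ext [9.9 0.8] z 0.054
mark 41 mean mm [27.2 13.7] polar 26.7 axis 116.4 ext [30.4  4.5] z 0.0541
mark 101 mean mm [-26.    9.3] polar 160.4 axis 163.8 ext [9.9 6.6] z 0.0579
ring circle [-0.1  0.7] 33.3484992980957
12.7417
```

View pics/w6.png

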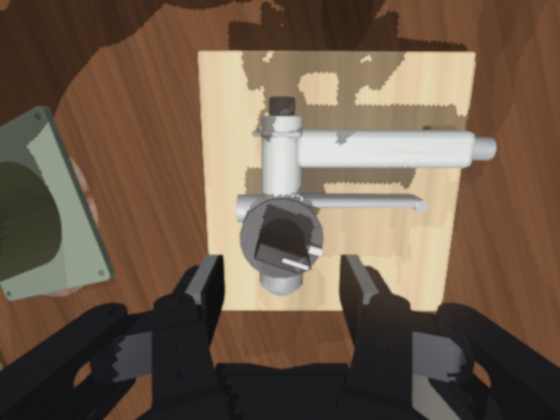

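The nose lines up with the mark: line end at (290,263), mark at (315,251). Measured axis is 160.5° against 160–163° for the mark, and the knob is free. Next comes the trigger, measuring its width across to the handle first.

Run:
```python
from h import *
gripper_to(.085,30)
ys=[]
for p in ([-.04,-.035,.34],[-.02,-.025,.33]):
    bot.move_to(*pose(p,180))
    im,d,K,T=cap('wrist','t1.png'); g=((cloud(d,K,T)-c)@Rg)[d>0]
    s=(np.abs(g[:,0]+.04)<.01)
    t=g[s&(g[:,2]>.036)&(g[:,2]<.056)&(np.abs(g[:,1])<.02)]; h=g[s&(g[:,2]>.03)&(g[:,2]<.06)&(g[:,1]<-.02)&(g[:,1]>-.08)]
    print('trig y',np.percentile(t[:,1],[3,50,97]).round(4),np.median(t[:,2]).round(4),'handle y',np.percentile(h[:,1],[2,50,98]).round(4),np.percentile(h[:,2],98).round(4))
print(status.read_t(),status.read_grip_width())
```

```text
trig y [-0.0047 -0.0013  0.003 ] 0.0447 handle y [-0.0559 -0.0425 -0.0293] 0.0495
trig y [-0.005  -0.0013  0.0027] 0.0446 handle y [-0.0561 -0.0425 -0.0295] 0.0493
14.8417 0.08499810943927173
```

Run:
```python
from h import *
y=-.0351
bot.move_to(*pose([-.04,y,.26],180))
bot.line_to(pose([-.04,y,.188],180)[0],speed=.05)
F=lambda:(np.array(status.read_contact_force())@Rg).round(1)
print('down',F(),status.read_t())
gripper_to(.03,35)
print('w',status.read_grip_width(),status.read_grasp_force(),F(),status.read_t())
cap('scene','s2.png'); cap('top','t2.png')
bot.wait(1.0)
print('w',status.read_grip_width(),status.read_grasp_force(),F(),((np.array(status.read_ee_pos())-c)@Rg).round(4))
```

```text
down [ 0.6 -0.1 -0.1] 16.825
w 0.04554515887305647 37.02966559678316 [ 0.1  3.9 10. ] 17.2917
w 0.04555793535998063 37.02107805758715 [0.6 5.3 9.5] [-0.0401 -0.0344  0.1889]
```

Run:
```python
from meas import *
gripper_to(.085)
bot.line_to(pose([-.04,-.0351,.30],180)[0],speed=.1)
bot.move_to(*pose([.02,.0,.34],270)); meas('w7.png')
im,d,K,T=cap('wrist'); g=((cloud(d,K,T)-c)@Rg)[d>0]
t=g[(np.abs(g[:,0]+.04)<.01)&(g[:,2]>.036)&(g[:,2]<.056)&(np.abs(g[:,1])<.02)]
print('trig y',np.percentile(t[:,1],[3,50,97]).round(4),status.read_t(),np.round(status.read_contact_force(),2))
```

```text
nose 121 mean mm [-9.5  4.8] polar 153.3 axis 159.9 ext [18.3  3.7] z 0.0927
mark 15 mean mm [31.2  3. ] polar 5.4 axis 94.1 ext [11.5  1.1] z 0.054
mark 103 mean mm [-26.1   9.2] polar 160.6 axis 163.6 ext [9.9 8. ] z 0.0579
mark 26 mean mm [23.4 19.8] polar 40.3 axis -49.4 ext [23.   2.2] z 0.0543
ring circle [-0.1  0.2] 32.836097717285156
trig y [-0.0047 -0.0019  0.0024] 21.5667 [ 0.24 -0.15 -0.52]
```

View pics/w7.png

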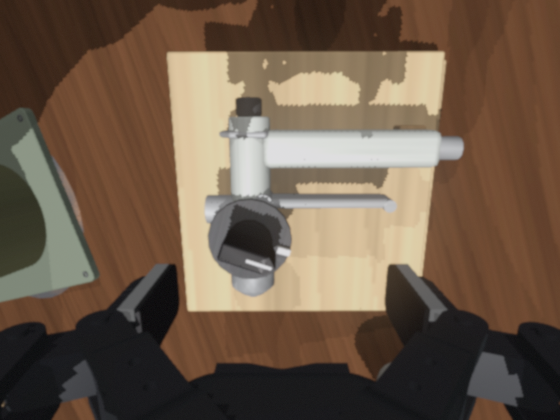

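The nose line, (250–272, 261–269), still points at the mark at (283,251). The trigger bar at (335,201) is back in its released place and nothing touches the gun.

```bash
python3 -c "
from h import *
print(bot.finish_job())"
```

```text
the job is handed in; nothing more can be done
None
```

I turned the knob from about 55° to 160°, in line with the mark (measured at 160–163°), squeezed the trigger to its stop for over a second and released it, then handed the job in with the arm clear; the verdict was not reported.

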